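Bolt the tool case

ROBOT

A 6-joint arm with a two-finger parallel gripper is mounted at the origin on a cart in front of the work surface, level with it; the furniture and walls round the work are solid. World frame = base frame: x ahead of the robot, y to its left, z up, the work surface at z = 0. Lengths are in mm, angles in rad, forces in N, time in s.
With the tool pointing down it reaches from about 350 to 925 mm from the base axis. Payload 6.4 kg.
Tool frame: the origin (TCP) lies midway between the tips of the shut fingers; the grasp point (between the pads) lies bot.grip_point_offset behind it (bot.grip_point_offset is the distance from the TCP to the grasp point, in mm); z points along the fingers, y is the line along which they close (so a half turn about z gives the same grasp; the last joint's range is limited). The gripper opens to 85 mm and grips with 20 to 120 N. Pads are 22 mm wide; open, the fingers measure 114 mm over their backs; the gripper's body (76 mm by 85 mm) begins 54 mm behind the grasp point. The pads swing forward as they close: fully open they stand 13 mm farther back than shut.
Start: joints at [-1.463, 0.245, 1.558, -0, 1.339, -0.174], TCP at [180.76, -624.372, 231.29] pointing down, gripper open.
Joint ranges: [-3.13, 3.13], [-1.02, 2.26], [0.13, 2.54], [-0.95, 4.09], [0.21, 2.88], [-2.74, 2.74]. Speed limits (rad/s): [2.57, 2.57, 3.14, 3.14, 3.14, 3.14].

INTERFACE

Orientations are given as a rotation vector (axis times angle).
In Python, from rig import bot, grab_frame, order gives the robot as it stands. The module is installed in compiled form; this text tells all that it offers.
- The arm moves only by the tool servo_tool, never from a script. Its argument "deltas" is a list of rows, each a list of 3 entries, a list of its own where there are three numbers: the shift along the tool's x, y, z in cm, then the turn about the tool's z in degrees, then the gripper's target within -1 to 1 (shut at 1, half-way at 0, fully open at -1). A call has 1 to 20 rows; each row is the pose to reach, as a shift and turn from the pose commanded when the call began, along the tool's axes at that moment; what a row does not reach only later rows make up. A row lasts 1/10 s, in which the tool goes at most 50 mm and 8.59 degrees, less where a joint would pass 70% of its speed; a pose out of reach is approached as far as the arm can. A call with a gripper value outside its range is refused whole. The fingers move at their own pace and stop on an object; the grip force is fixed at half the most. Time passes only in rows, so rows that repeat a pose let the fingers close. It gives the time, the measured TCP pose, the force, the opening and the grip force at its end, in the units of the state.
- bot.observe(): the state, without advancing time (a new reading comes with each control period).
- grab_frame(name): name is "scene" or "top" or "wrist"; returns a dict with "frame" (420x560x3 uint8, red, green, blue), "fx", "fy", "cx", "cy" (pixels), "k1" (the pictures are not rectified: a ray, as slopes to the right and down, at radius r is drawn at 1 + k1 r^2 times it, then the intrinsics apply), "world_to_cam" (4x4, takes a point from world to camera coordinates). Camera axes: x right, y down, z forward; pixel columns grow to the right and rows downward; lengths in mm; the calibration is good to about 2 mm. A picture is of the moment at which its call begins. There is no depth.
- order.close_job(): hands the job in; it is judged then, once.
The state is a dict: "time": time; "q": joint angles; "qvel": joint speeds; "tau": joint torques, N m; "tool_pos": TCP position; "ee_rot": TCP orientation; "force": force on the tool from outside, world axes, zero at the start; "torque": the same for the moment, N m; "width": finger opening in mm; "grasp_force": force on a finger pad.
Only numpy, scipy, OpenCV 4.12 (cv2) and the standard library are available. Lean on these libraries where they do the work, as an engineer would, in place of code of your own. Each camera call takes 0.05 s, during which the arm holds its last target. There are 200 camera calls.

TASK

Bolt the tool case shut: press the long spring catch bar on its lid down with one fingertip and hold it down while the other finger pushes the bolt's upright thumb tab, sliding the bolt fully home into the keeper. Then let go, so that the catch springs up and locks the bolt. Only press and push, grasp and lift nothing, and leave the other things on the lid and bench where they are.

Things in the scene. Friction and masses are not known exactly. Their poses are not given: they have to be found in the camera images.
- case: Closed grey tool case, fixed, 194 x 234 mm, lid top 60 mm above the bench. Origin: centre of its underside; z up, x to its hinged back, y along the bolt to the keeper. On the lid: the bolt along y at x = +17 mm; the flat catch bar parallel to it in front, at x = -47 mm (64 mm from the bolt); rack teeth, 28 mm above the lid, in the gap between; behind the bolt a strip of lid with bystanders.
- keeper (a point): Centre of the keeper, a steel loop on the case's +y wall that takes the bolt's end: at case x = +17, y = +121 mm, 18 mm above the lid; the loop's top is 35 mm above the lid. The bolt is a steel bar 14 mm wide, its top 28 mm above the lid, held by two staple guides 33 mm above the lid at case y = -100 and +95 mm. Axes as the case's.
- thumb_tab (a point): Centre of the rear (-y) face of the bolt's upright steel thumb tab, the face to push. The tab is 34 mm wide (case x), 12 mm thick (y) and stands from 28 to 68 mm above the lid; this point is 48 mm above the lid. It moves with the bolt; axes as the case's. Behind the tab the space over the bolt bar is free for 60 mm or more.
- catch_top (a point): Centre of the catch bar's top face: a flat dark steel strip 28 mm wide (case x), 130 mm long (case y = -85 to +45 mm), 45 mm above the lid when up and 36 mm fully down. It moves straight down when pressed anywhere along it (this point moves with it); a fingertip may slide along it. Axes as the case's.
- bolt (a joint): Slide of the bolt in m: 0 = withdrawn, 0.050 = fully home in the keeper (hard stop), growing as the thumb tab moves along case +y. Starts somewhere in 0 to 0.010. About 2 N of friction; it stays where it is left.
- catch (a joint): Depression of the catch bar in m: 0 = up, 0.009 = fully down (hard stop). Spring: about 2.5 N at first, 5.5 N fully down. Up, its nose stands among the bolt's teeth and blocks it; from 0.006 down the bolt is free. Let go midway it comes up between the teeth and blocks again; with the bolt at 0.047 or more it springs fully up behind the last tooth and locks the bolt home.
- spool: Bystander, loose: black thread spool 30 mm across and 40 mm tall, standing on the back strip of the case lid. Origin at the centre of its underside.
- usb_stick: Bystander, loose: blue memory stick 34x53x8 mm, lying on the back strip of the case lid. Origin at the centre of its underside.
- cup: Bystander, loose: clear measuring cup 63 mm across and 62 mm tall, on the bench. Origin at the centre of its underside.
- dropper: Bystander, loose: small white dropper bottle 26 mm across and 44 mm tall, on the bench. Origin at the centre of its underside.
- tape: Bystander, loose: roll of silver-white tape 55 mm across and 50 mm tall, on the bench. Origin at the centre of its underside.
- scissors: Bystander, loose: scissors with purple loops, 199x100x10 mm, on the bench. Origin at the centre of its underside.

How it is judged:
By the outcome, as a careful person would: the job done as asked, in the order asked, and still so for the second after the job is handed in, with the robot touching nothing.
It also fails if it takes over 32 s, if anything falls off the work surface, if the arm or the gripper's body presses on something with over 40 N, if the wrist force passes 120 N, or if a joint passes its speed limit or range.

## Working session

There is one attempt and no reset: what is moved stays moved. The work goes in short steps, Python scripts to look and compute and a tool call to move; the robot and the scene stay as the last step left them, time stands still between calls to the robot, and variables do not carry over. Pictures are saved under pics/ and viewed, at most 10 in all, crops included, and the job is handed in when it is done.

Besides the shell and the picture viewer there is one more tool, called after ">>>" in YAML: its name, and indented under it one key for each argument. servo_tool: Moves the arm, as the interface text tells. Its arguments: {"type":"object","properties":{"deltas":{"type":"array","items":{"type":"array"}}},"required":["deltas"]}

```bash
mkdir -p pics
cat > h.py <<'E'
import numpy as np, cv2, pickle
from rig import bot, grab_frame, order
def snap(n,tag):
    f=grab_frame(n); cv2.imwrite(f'pics/{tag}.png',cv2.cvtColor(f['frame'],cv2.COLOR_RGB2BGR)); pickle.dump(f,open(f'{tag}.pkl','wb')); return f
def load(tag): return pickle.load(open(f'{tag}.pkl','rb'))
def KD(f): return np.array([[f['fx'],0,f['cx']],[0,f['fy'],f['cy']],[0,0,1.]]),np.array([f['k1'],0,0,0,0.])
def ray(f,u,v):
    K,D=KD(f); p=cv2.undistortPoints(np.array([[[u,v]]],float),K,D)[0,0]
    T=np.array(f['world_to_cam']); R=T[:3,:3]; return -R.T@T[:3,3], R.T@np.array([p[0],p[1],1])
def at_z(f,u,v,z):
    o,d=ray(f,u,v); return o+d*(z-o[2])/d[2]
def proj(f,P):
    K,D=KD(f); T=np.array(f['world_to_cam']); return cv2.projectPoints(np.array(P,float).reshape(-1,1,3),cv2.Rodrigues(T[:3,:3])[0],T[:3,3],K,D)[0][:,0]
E
python3 - <<'E'
from h import *
for n in('scene','top'):
    f=snap(n,n+'1'); print(n,ray(f,280,210)[0],ray(f,280,210)[1])
print(bot.observe(),bot.grip_point_offset)
E
```

```text
scene [-266.29339496  592.22298763 1267.30457923] [ 0.55976577 -0.31977512 -0.76448533]
top [ 183.68068794  109.93819056 1955.59601207] [ 0.21500252 -0.03760134 -0.97613945]
{'time': 0.1, 'q': array([-1.46309375e+00,  2.45743768e-01,  1.55892793e+00,  4.43446381e-06,
        1.33871827e+00, -1.74102798e-01]), 'qvel': array([ 0.00090149, -0.00117201, -0.00266126,  0.00044268, -0.00085947,
        0.00014857]), 'tau': array([-2.05437855e-04, -4.30673647e+01, -3.27129614e+01, -1.43636994e-04,
        2.86614202e-03, -3.19064508e-07]), 'tool_pos': array([ 180.70685717, -623.83381634,  230.27157049]), 'ee_rot': array([-3.10868015e+00, -4.40941730e-01, -1.00430047e-04]), 'force': array([ 0.02778843,  0.11178128, -0.43367635]), 'torque': array([ 0.00362685, -0.0122587 ,  0.00937329]), 'grasp_force': 0.0, 'width': 85.42010139154186} 18.700000000000003
```

View pics/top1.png

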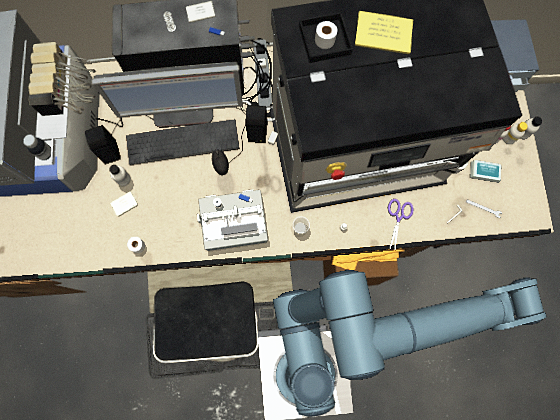

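View pics/scene1.png

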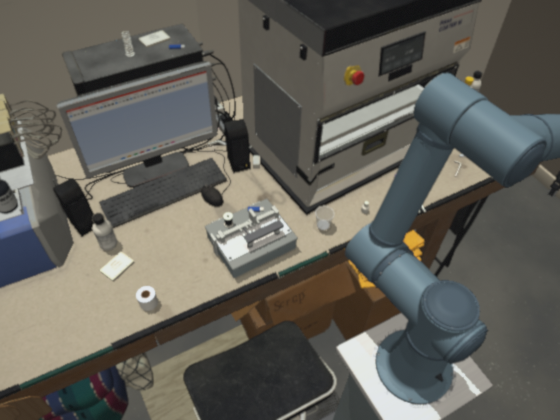

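Run:
```python
from h import *
a=cv2.imread('pics/top1.png')[180:260,185:285]; b=cv2.imread('pics/scene1.png')[190:285,195:310]
cv2.imwrite('pics/c1.png',cv2.resize(a,None,fx=7,fy=7,interpolation=cv2.INTER_CUBIC))
cv2.imwrite('pics/c2.png',cv2.resize(b,None,fx=6,fy=6,interpolation=cv2.INTER_CUBIC))
```

```text
(no output)
```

View pics/c1.png

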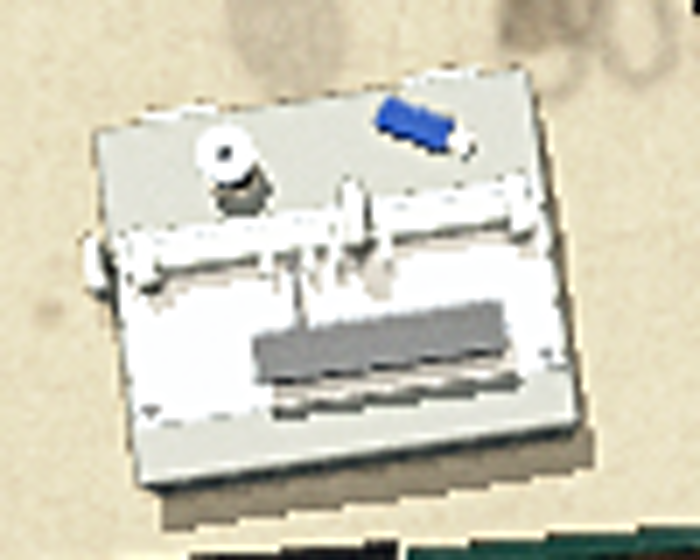

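View pics/c2.png

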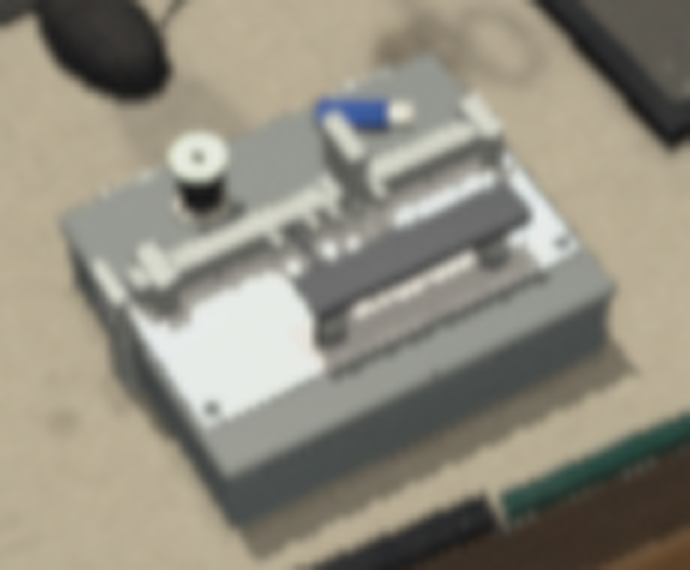

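```bash
cat > fit.py <<'E'
from h import *
from scipy.optimize import least_squares
t,s=load('top1'),load('scene1')
ct=lambda p:(np.array(p)+.5)/7-.5+[185,180]
cs=lambda p:(np.array(p)+.5)/6-.5+[195,190]
lid=[[97,117,60],[97,-117,60],[-97,-117,60],[-97,117,60]]
bar=[[-33,45,105],[-33,-85,105],[-61,-85,105],[-61,45,105]]
L=lid+bar
T=ct([(100,130),(525,70),(580,425),(143,487),(252,338),(500,302),(508,352),(260,385)])
S=cs([(65,220),(435,60),(613,292),(232,475),(303,282),(505,188),(530,217),(325,315)])
def W(p,P):
    c,n=np.cos(p[2]),np.sin(p[2]); P=np.array(P,float)
    return P@np.array([[c,-n,0],[n,c,0],[0,0,1]]).T+[p[0],p[1],0]
res=lambda p,w=(1,1):np.concatenate([w[0]*(proj(t,W(p,L))-T),w[1]*(proj(s,W(p,L))-S)]).ravel()
x0=[*at_z(t,235,220,60)[:2],0.1]
for w in((1,1),(1,0),(0,1)):
    r=least_squares(res,x0,args=(w,),x_scale=[10,10,.1]); print(w,r.x.round(3),np.abs(r.fun).max())
    if w==(1,1): p=r.x; print(r.fun.reshape(-1,2).round(1).tolist())
for i,b in enumerate((0,.005,.01)): pass
# tab top pixels -> case frame
c,n=np.cos(p[2]),np.sin(p[2])
def incase(f,u,z): q=at_z(f,*u,z)[:2]-p[:2]; return np.array([[c,n],[-n,c]])@q
for u in((342,180),(362,178),(372,243),(345,245)): print('tabT',incase(t,ct(u),128).round(1))
for u in((318,118),(340,112),(368,148),(345,158)): print('tabS',incase(s,cs(u),128).round(1))
np.save('case.npy',p)
E
python3 fit.py
```

```text
(1, 1) [5.80369e+02 2.12422e+02 5.80000e-02] 2.359177909738918
[[-0.5, 0.5], [1.2, 0.2], [0.8, 0.6], [-0.5, 0.8], [0.2, -0.1], [0.8, -0.1], [0.7, 0.4], [0.0, 0.8], [-1.5, -0.4], [-0.1, -1.6], [1.7, -0.3], [-0.9, 1.2], [-2.4, -0.4], [0.6, -1.7], [1.2, -0.4], [-1.5, 0.6]]
(1, 0) [5.81936e+02 2.13458e+02 5.80000e-02] 0.8551630636407026
(0, 1) [5.78921e+02 2.11833e+02 5.90000e-02] 2.0415682282162493
tabT [ 36.7 -11.4]
tabT [ 36.2 -21.7]
tabT [  2.  -22.3]
tabT [ 2.9 -8.6]
tabS [ 35.6 -10.7]
tabS [ 33.4 -22.5]
tabS [  5. -23.]
tabS [ 5.2 -9.6]
```

```bash
cat > tgt.py <<'E'
from h import *
from scipy.spatial.transform import Rotation as Ro
def need(cx,cy,z=None,p=np.load('case.npy')):
    o=bot.observe(); R=Ro.from_rotvec(o['ee_rot']).as_matrix(); c,n=np.cos(p[2]),np.sin(p[2])
    g=np.array([p[0]+c*cx-n*cy,p[1]+n*cx+c*cy,o['tool_pos'][2] if z is None else z])
    th=np.arctan2(R[1,0],R[0,0]); d=R.T@(g-o['tool_pos'])/10
    print('t',round(o['time'],2),'goal',g.round(1),'delta cm',d.round(2),'turn deg',round(np.degrees(th-p[2]-np.pi/2),2),'w',round(o['width'],1),'F',o['force'].round(1),'tilt',R[:,2].round(3))
E
python3 - <<'E'
from tgt import *
need(-15,-50,230)
t=load('top1')
for u in((295,210),(275,165),(385,200),(301,233)): print(at_z(t,*u,0).round())
E
```

```text
t 0.1 goal [568.3 161.6 230. ] delta cm [ 59.07 -64.67   0.16] turn deg -77.2 w 85.4 F [ 0.   0.1 -0.4] tilt [-0.     0.002 -1.   ]
[609. -22.   0.]
[794.  38.   0.]
[ 619. -371.    0.]
[519. -36.   0.]
```

>>> servo_tool:
  deltas:
    - [[59.1, -64.7, 0], -77.2, -0.22]
    - [[59.1, -64.7, 0], -77.2, -0.22]
    - [[59.1, -64.7, 0], -77.2, -0.22]
    - [[59.1, -64.7, 0], -77.2, -0.22]
    - [[59.1, -64.7, 0], -77.2, -0.22]
    - [[59.1, -64.7, 0], -77.2, -0.22]
    - [[59.1, -64.7, 0], -77.2, -0.22]
    - [[59.1, -64.7, 0], -77.2, -0.22]
    - [[59.1, -64.7, 0], -77.2, -0.22]
    - [[59.1, -64.7, 0], -77.2, -0.22]
    - [[59.1, -64.7, 0], -77.2, -0.22]
    - [[59.1, -64.7, 0], -77.2, -0.22]
    - [[59.1, -64.7, 0], -77.2, -0.22]
    - [[59.1, -64.7, 0], -77.2, -0.22]
    - [[59.1, -64.7, 0], -77.2, -0.22]
    - [[59.1, -64.7, 0], -77.2, -0.22]
    - [[59.1, -64.7, 0], -77.2, -0.22]
    - [[59.1, -64.7, 0], -77.2, -0.22]
    - [[59.1, -64.7, 0], -77.2, -0.22]
    - [[59.1, -64.7, 0], -77.2, -0.22]

```text
time: 2.1
tool_pos: [568.1, 161.7, 230.5]
ee_rot: [-2.154, -2.286, 0.002]
force: [0.2, 0.2, 0.0]
width: 52.2
grasp_force: 0.0
```

Run:
```python
from tgt import *
need(-15,-50,200)
a=snap('wrist','w1');
```

```text
t 2.1 goal [568.3 161.6 200. ] delta cm [-0.01  0.03  3.05] turn deg 0.06 w 52.2 F [0.2 0.2 0. ] tilt [-0.001 -0.    -1.   ]
```

View pics/w1.png

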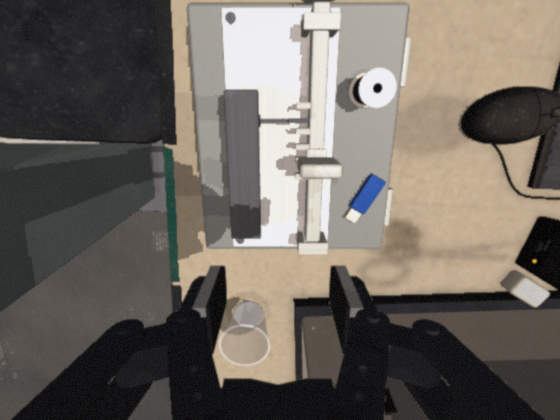

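Run:
```python
from fit import *
w=load('w1')
Wp=np.array([(189,4),(408,4),(383,247),(208,247),(225,90),(258,90),(261,237),(231,238)],float)
r=least_squares(lambda q:(proj(w,W(q,L))-Wp).ravel(),p,x_scale=[10,10,.1]);print('wrist',r.x.round(3),r.fun.reshape(-1,2).round(1).tolist())
q=(np.array([580.4,212.4,.058])+r.x)/2
for b in(-22,-18): print(proj(w,W(r.x,[[0,b,128],[34,b,128],[34,b+12,128],[0,b+12,128]])).round().tolist())
i=cv2.imread('pics/w1.png')[140:260,200:400]; cv2.imwrite('pics/w1c.png',cv2.resize(i,None,fx=4,fy=4,interpolation=cv2.INTER_CUBIC))
```

```text
(1, 1) [5.80369e+02 2.12422e+02 5.80000e-02] 2.359177909738918
[[-0.5, 0.5], [1.2, 0.2], [0.8, 0.6], [-0.5, 0.8], [0.2, -0.1], [0.8, -0.1], [0.7, 0.4], [0.0, 0.8], [-1.5, -0.4], [-0.1, -1.6], [1.7, -0.3], [-0.9, 1.2], [-2.4, -0.4], [0.6, -1.7], [1.2, -0.4], [-1.5, 0.6]]
(1, 0) [5.81936e+02 2.13458e+02 5.80000e-02] 0.8551630636407026
(0, 1) [5.78921e+02 2.11833e+02 5.90000e-02] 2.0415682282162493
tabT [ 36.7 -11.4]
tabT [ 36.2 -21.7]
tabT [  2.  -22.3]
tabT [ 2.9 -8.6]
tabS [ 35.6 -10.7]
tabS [ 33.4 -22.5]
tabS [  5. -23.]
tabS [ 5.2 -9.6]
wrist [547.289 229.637   1.567] [[-60.3, -9.1], [-7.5, 10.8], [-17.1, -23.2], [-62.9, -36.7], [-21.7, 71.1], [96.3, 80.8], [88.8, -35.2], [-27.3, -45.3]]
[[285.0, 128.0], [288.0, 80.0], [271.0, 79.0], [269.0, 127.0]]
[[279.0, 128.0], [283.0, 79.0], [266.0, 78.0], [264.0, 127.0]]
```

View pics/w1c.png

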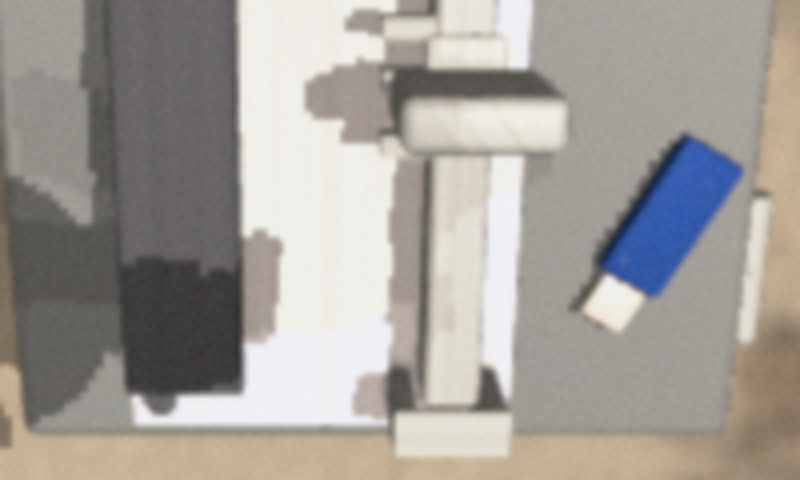

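```bash
python3 - <<'E' | tail -8
from fit import *
w=load('w1')
Wp=np.array([(189,4),(408,4),(383,247),(208,247),(225,90),(258,90),(261,237),(231,238)],float)
o,d=ray(w,280,210); print(o,d, w['fx'],w['k1'],w['cx'],w['cy']); print(np.array(w['world_to_cam']).round(3))
print(proj(w,W(p,L)).round().tolist())
E
```

```text
tabS [  5. -23.]
tabS [ 5.2 -9.6]
[563.41798279 245.46137859 374.00721324] [ 0.02460776 -0.31272694 -0.94962816] 314.6538656786515 -0.0006746448483371895 277.4731233592953 213.6264950124082
[[ 9.98000e-01  6.00000e-02 -2.00000e-03 -5.76238e+02]
 [ 5.70000e-02 -9.44000e-01  3.25000e-01  7.80500e+01]
 [ 1.70000e-02 -3.24000e-01 -9.46000e-01  4.23593e+02]
 [ 0.00000e+00  0.00000e+00  0.00000e+00  1.00000e+00]]
[[409.0, 4.0], [380.0, 251.0], [203.0, 251.0], [183.0, 3.0], [256.0, 91.0], [259.0, 241.0], [229.0, 241.0], [221.0, 91.0]]
```

```bash
python3 - <<'E' | tail -6
from fit import *
w=load('w1')
Wp=np.array([(408,4),(383,247),(208,247),(189,4),(258,90),(261,237),(231,238),(225,90)],float)
r=least_squares(lambda q:(proj(w,W(q,L))-Wp).ravel(),p,x_scale=[10,10,.1]);print('wrist',r.x.round(3),r.fun.reshape(-1,2).round(1).tolist())
p=r.x;c,n=np.cos(p[2]),np.sin(p[2])
for u in((301,164.5),(341.5,164.5),(341.5,178),(301,178)):
    q=at_z(w,*u,128)[:2]-p[:2]; print(np.array([[c,n],[-n,c]])@q)
np.save('case.npy',(p+[580.5,212.5,.058])/2); print(np.load('case.npy'))
E
```

```text
wrist [5.83006e+02 2.13848e+02 6.10000e-02] [[4.0, -2.5], [-0.3, 2.8], [-1.9, 2.8], [-3.3, -2.0], [0.9, -0.6], [0.8, 2.5], [0.7, 1.5], [-1.2, -0.5]]
[  0.21438649 -10.92340196]
[ 31.97007393 -10.94932409]
[ 32.66738466 -21.72422252]
[  0.46220888 -21.7009301 ]
[5.81753170e+02 2.13173973e+02 5.95724468e-02]
```

>>> servo_tool:
  deltas:
    - [[0.05, 0.15, 4], 0, -0.22]
    - [[0.05, 0.15, 8], 0, -0.22]
    - [[0.05, 0.15, 10.5], 0, -0.22]
    - [[0.05, 0.15, 10.5], 0, -0.22]
    - [[0.05, 0.15, 10.5], 0, -0.22]

```text
time: 2.65
tool_pos: [570.1, 161.1, 127.0]
ee_rot: [2.157, 2.284, 0.0]
force: [1.1, 0.9, 1.0]
width: 52.2
grasp_force: 0.0
```

Run:
```python
from tgt import *
need(-15,-50,105)
snap('wrist','w2');snap('scene','s2')
a=cv2.imread('pics/w2.png'); b=cv2.resize(cv2.imread('pics/s2.png')[170:300,180:330],(485,420),interpolation=cv2.INTER_CUBIC)
cv2.imwrite('pics/m2.png',cv2.resize(np.hstack([a,b]),(798,320)))
```

```text
t 2.65 goal [569.8 162.4 105. ] delta cm [ 0.13 -0.03  2.2 ] turn deg -0.15 w 52.2 F [1.1 0.9 1. ] tilt [ 0. -0. -1.]
```

View pics/m2.png

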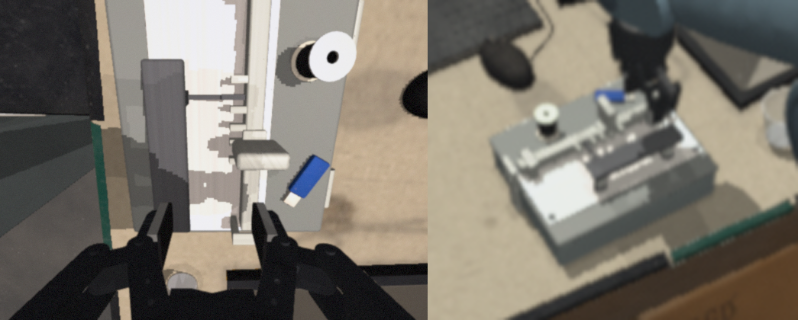

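>>> servo_tool:
  deltas:
    - [[0, 0, 0.6], 0, -0.22]
    - [[0, 0, 1.2], 0, -0.22]
    - [[0, 0, 1.5], 0, -0.22]
    - [[0, 0, 1.8], 0, -0.22]
    - [[0, 0, 2.0], 0, -0.22]
    - [[0, 0, 2.2], 0, -0.22]
    - [[0, 0, 2.4], 0, -0.22]
    - [[0, 0, 2.4], 0, -0.22]
    - [[0, 0, 2.4], 0, -0.22]

```text
time: 3.65
tool_pos: [570.0, 162.0, 102.3]
ee_rot: [-2.156, -2.285, -0.0]
force: [-0.2, 0.0, -0.6]
width: 51.9
grasp_force: 0.0
```

>>> servo_tool:
  deltas:
    - [[0, 0, 0.2], 0, -0.22]
    - [[0, 0, 0.4], 0, -0.22]
    - [[0, 0, 0.4], 0, -0.22]
    - [[0, 0, 0.4], 0, -0.22]

```text
time: 4.05
tool_pos: [570.4, 162.1, 98.8]
ee_rot: [2.155, 2.285, 0.001]
force: [0.4, -0.0, 3.4]
width: 51.8
grasp_force: 1.7
```

>>> servo_tool:
  deltas:
    - [[0, 0, 0.15], 0, -0.22]
    - [[0, 0, 0.3], 0, -0.22]
    - [[0, 0, 0.3], 0, -0.22]
    - [[0, 0, 0.3], 0, -0.22]

```text
time: 4.45
tool_pos: [570.3, 162.1, 95.5]
ee_rot: [2.155, 2.285, 0.001]
force: [0.3, 0.1, 5.3]
width: 52.6
grasp_force: 2.2
```

>>> servo_tool:
  deltas:
    - [[0, 0, 0.15], 0, -0.22]
    - [[0, 0, 0.25], 0, -0.22]
    - [[0, 0, 0.25], 0, -0.22]
    - [[0, 0, 0.25], 0, -0.22]

```text
time: 4.85
tool_pos: [570.3, 162.0, 93.0]
ee_rot: [2.155, 2.285, 0.001]
force: [1.4, 0.7, 4.2]
width: 52.3
grasp_force: 2.6
```

>>> servo_tool:
  deltas:
    - [[0, 0, 0.1], 0, -0.22]
    - [[0, 0, 0.15], 0, -0.22]
    - [[0, 0, 0.15], 0, -0.22]
    - [[0, 0, 0.15], 0, -0.22]

```text
time: 5.25
tool_pos: [570.4, 162.1, 92.5]
ee_rot: [2.155, 2.285, 0.0]
force: [-1.1, -1.1, 10.8]
width: 52.0
grasp_force: 5.2
```

>>> servo_tool:
  deltas:
    - [[0.3, 0, 0], 0, -0.22]
    - [[0.6, 0, 0], 0, -0.22]
    - [[0.9, 0, 0], 0, -0.22]
    - [[1.2, 0, 0], 0, -0.22]
    - [[1.5, 0, 0], 0, -0.22]
    - [[1.8, 0, 0], 0, -0.22]
    - [[2.1, 0, 0], 0, -0.22]
    - [[2.4, 0, 0], 0, -0.22]
    - [[2.7, 0, 0], 0, -0.22]
    - [[3.0, 0, 0], 0, -0.22]
    - [[3.0, 0, 0], 0, -0.22]
    - [[3.0, 0, 0], 0, -0.22]

```text
time: 6.45
tool_pos: [569.4, 190.4, 92.6]
ee_rot: [2.152, 2.284, -0.002]
force: [-0.1, -6.0, 9.7]
width: 51.9
grasp_force: 5.1
```

>>> servo_tool:
  deltas:
    - [[0.3, 0, 0], 0, -0.22]
    - [[0.6, 0, 0], 0, -0.22]
    - [[0.9, 0, 0], 0, -0.22]
    - [[1.2, 0, 0], 0, -0.22]
    - [[1.5, 0, 0], 0, -0.22]
    - [[1.5, 0, 0], 0, -0.22]
    - [[1.5, 0, 0], 0, -0.22]

```text
time: 7.15
tool_pos: [568.5, 205.5, 92.6]
ee_rot: [2.152, 2.284, -0.001]
force: [0.8, -4.9, 9.9]
width: 52.4
grasp_force: 4.8
```

>>> servo_tool:
  deltas:
    - [[0.3, 0, 0], 0, -0.22]
    - [[0.6, 0, 0], 0, -0.22]
    - [[0.9, 0, 0], 0, -0.22]
    - [[1.2, 0, 0], 0, -0.22]
    - [[1.2, 0, 0], 0, -0.22]
    - [[1.2, 0, 0], 0, -0.22]

```text
time: 7.75
tool_pos: [567.8, 217.6, 92.5]
ee_rot: [2.152, 2.284, -0.001]
force: [0.5, -6.6, 9.3]
width: 51.7
grasp_force: 4.8
```

>>> servo_tool:
  deltas:
    - [[0.15, 0, 0], 0, -0.22]
    - [[0.3, 0, 0], 0, -0.22]
    - [[0.3, 0, 0], 0, -0.22]
    - [[0.3, 0, 0], 0, -0.22]

```text
time: 8.15
tool_pos: [567.6, 220.3, 92.5]
ee_rot: [2.152, 2.284, -0.002]
force: [1.0, -7.3, 9.0]
width: 52.1
grasp_force: 4.9
```

>>> servo_tool:
  deltas:
    - [[0.15, 0, 0], 0, -0.22]
    - [[0.3, 0, 0], 0, -0.22]
    - [[0.3, 0, 0], 0, -0.22]
    - [[0.3, 0, 0], 0, -0.22]

```text
time: 8.55
tool_pos: [567.5, 222.3, 92.5]
ee_rot: [2.152, 2.282, -0.004]
force: [0.7, -11.4, 11.0]
width: 52.3
grasp_force: 7.1
```

>>> servo_tool:
  deltas:
    - [[0.15, 0, 0], 0, -0.22]
    - [[0.25, 0, 0], 0, -0.22]
    - [[0.25, 0, 0], 0, -0.22]

```text
time: 8.85
tool_pos: [567.5, 222.4, 92.6]
ee_rot: [2.152, 2.279, -0.01]
force: [-1.1, -21.1, 12.2]
width: 52.4
grasp_force: 11.4
```

Run:
```python
from tgt import *
need(-15,10,105)
snap('wrist','w3');snap('scene','s3')
a=cv2.imread('pics/w3.png'); b=cv2.resize(cv2.imread('pics/s3.png')[170:300,180:330],(485,420),interpolation=cv2.INTER_CUBIC)
cv2.imwrite('pics/m3.png',cv2.resize(np.hstack([a,b]),(798,320)))
```

```text
t 8.85 goal [566.2 222.3 105. ] delta cm [-0.02 -0.13 -1.24] turn deg -0.11 w 52.4 F [ -1.1 -21.1  12.2] tilt [ 0.001 -0.009 -1.   ]
```

View pics/m3.png

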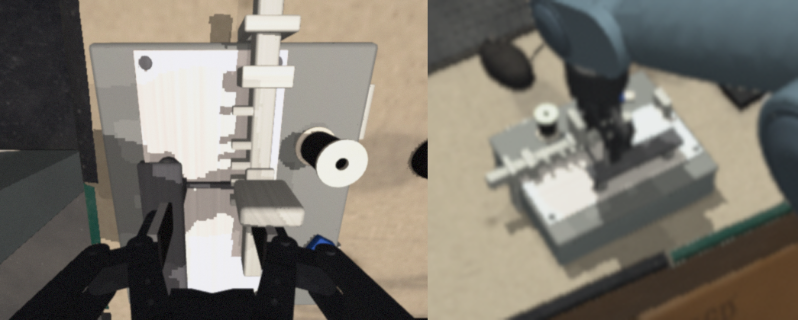

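>>> servo_tool:
  deltas:
    - [[-0.2, 0, 0], 0, -0.22]
    - [[-0.3, 0, 0], 0, -0.22]
    - [[-0.3, 0, -0.3], 0, -0.22]
    - [[-0.3, 0, -0.7], 0, -0.22]
    - [[-0.3, 0, -1.1], 0, -0.22]
    - [[-0.4, 0, -1.6], 0, -0.22]
    - [[-0.6, 0, -3], 0, -0.22]
    - [[-1, 0, -6], 0, -0.22]
    - [[-1, 0, -10], 0, -0.22]
    - [[-1, 0, -13], 0, -0.22]
    - [[-1, 0, -13], 0, -0.22]
    - [[-1, 0, -13], 0, -0.22]

```text
time: 10.15
tool_pos: [566.9, 217.8, 222.4]
ee_rot: [2.155, 2.285, 0.003]
force: [-0.2, 0.1, -0.7]
width: 52.6
grasp_force: 0.0
```

Run:
```python
from tgt import *
snap('wrist','w4');snap('scene','s4')
a=cv2.imread('pics/w4.png'); b=cv2.resize(cv2.imread('pics/s4.png')[170:300,180:330],(485,420),interpolation=cv2.INTER_CUBIC)
cv2.imwrite('pics/m4.png',cv2.resize(np.hstack([a,b]),(798,320)))
# bar: predicted corners up vs down
w=load('w4'); p=np.load('case.npy'); c,n=np.cos(p[2]),np.sin(p[2])
for z in(105,96):
    print(z,(proj(w,[[p[0]+c*x-n*y,p[1]+n*x+c*y,z] for x,y in((-61,45),(-33,45),(-33,-85))])*.7636).round(1).tolist())
```

```text
105 [[169.0, 124.0], [194.8, 124.0], [197.2, 226.9]]
96 [[170.4, 122.7], [195.3, 122.6], [197.6, 222.9]]
```

View pics/m4.png

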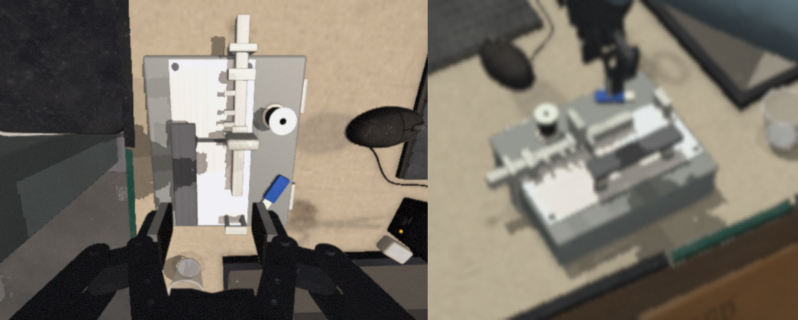

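Run:
```python
from tgt import *
p=np.load('case.npy'); c,n=np.cos(p[2]),np.sin(p[2]); g=lambda t:cv2.cvtColor(load(t)['frame'],cv2.COLOR_RGB2GRAY).astype(np.float32)
W=lambda x,y,z:[p[0]+c*x-n*y,p[1]+n*x+c*y,z]
f=load('s1' if 0 else 'scene1'); P=proj(f,[W(-47,45,105),W(-47,45,96),W(-47,-85,105)]); print(P.round(1).tolist())
for k in(0,2):
    u,v=P[k].round().astype(int); T=g('scene1')[v-9:v+9,u-11:u+11]
    for t in('s2','s3','s4'):
        S=cv2.resize(g(t)[v-15:v+15,u-17:u+17],None,fx=4,fy=4,interpolation=cv2.INTER_CUBIC)
        m=cv2.matchTemplate(S,cv2.resize(T,None,fx=4,fy=4,interpolation=cv2.INTER_CUBIC),cv2.TM_CCOEFF_NORMED);_,s,_,l=cv2.minMaxLoc(m);print(k,t,round(s,3),(l[0]/4-6,l[1]/4-6))
print(bot.observe()['time'])
```

```text
[[244.6, 239.2], [244.7, 241.0], [281.3, 222.0]]
0 s2 0.998 (0.0, 0.0)
0 s3 0.903 (-0.25, 1.0)
0 s4 0.96 (0.0, 0.5)
2 s2 0.845 (0.0, 0.0)
2 s3 0.77 (0.5, 1.25)
2 s4 0.822 (0.25, -0.25)
10.25
```

Run:
```python
from tgt import *
R=Ro.from_rotvec(bot.observe()['ee_rot']).as_matrix(); print(R.T@(np.array([568.1,161.7,230.5])-bot.observe()['tool_pos'])/10)
```

```text
[-5.57989781 -0.09775795 -1.06436223]
```

>>> servo_tool:
  deltas:
    - [[-3, -0.1, -1.0], 0, -0.22]
    - [[-5.6, -0.1, -1.0], 0, -0.22]
    - [[-5.6, -0.1, -1.0], 0, -0.22]
    - [[-5.6, -0.1, -1.0], 0, -0.22]
    - [[-5.6, -0.1, -1.0], 0, -0.22]

```text
time: 10.75
tool_pos: [568.5, 162.1, 230.2]
ee_rot: [-2.154, -2.285, 0.002]
force: [0.3, 0.0, -0.2]
width: 52.3
grasp_force: 0.0
```

Run:
```python
from tgt import *
print(bot.observe()['tool_pos']); snap('wrist','w5')
g=lambda t:cv2.cvtColor(load(t)['frame'],cv2.COLOR_RGB2GRAY)
a,b=load('w1'),load('w5'); p=np.load('case.npy'); c,n=np.cos(p[2]),np.sin(p[2])
W=lambda x,y,z:[p[0]+c*x-n*y,p[1]+n*x+c*y,z]
pts=[W(-47,-85,105),W(-47,-85,96),W(-97,-117,60),W(-47,45,105),W(-47,45,96)]
print('pred cam shift',(proj(b,pts)-proj(a,pts)).round(1).tolist(),'down effect',(proj(b,pts[1:2])-proj(b,pts[:1])).round(1),(proj(b,pts[4:])-proj(b,pts[3:4])).round(1))
for nm,(u,v) in dict(near=(246,238),far=(242,90),corner=(208,247)).items():
    up=lambda I:cv2.resize(I,None,fx=4,fy=4,interpolation=cv2.INTER_CUBIC)
    m=cv2.matchTemplate(up(g('w5')[v-18:v+18,u-24:u+24]),up(g('w1')[v-8:v+8,u-14:u+14]),cv2.TM_CCOEFF_NORMED);_,s,_,l=cv2.minMaxLoc(m);print(nm,round(s,3),l[0]/4-10,l[1]/4-10)
x=[cv2.resize(load(t)['frame'][80:260,180:360,::-1],(396,396),interpolation=cv2.INTER_CUBIC) for t in('w1','w5')]
cv2.imwrite('pics/m5.png',np.hstack(x))
```

```text
[568.45907174 162.09239676 230.20920024]
pred cam shift [[-0.3, 0.7], [-0.3, 0.6], [-0.2, 0.6], [-0.4, 0.7], [-0.4, 0.6]] down effect [[ 0.9 -3.8]] [[1.3 0.5]]
near 0.995 -0.25 0.75
far 0.999 -0.75 0.5
corner 0.956 -0.25 0.25
```

View pics/m5.png

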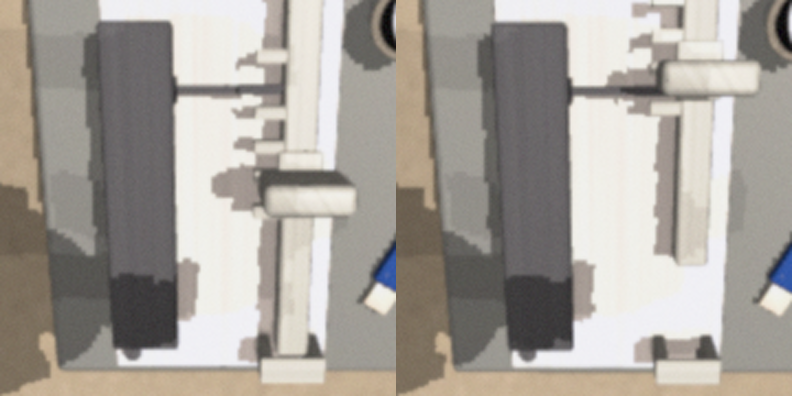

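The before and after crops show the catch bar back at its "up" position: its near end moved 0.75 px, where 0.7 was expected from the camera shift and about -3 if it were still down. The nose sits behind the last tooth, the tab has moved forward, and the USB stick hasn't moved.

```bash
python3 -c "
from rig import order; print(order.close_job())"
```

```text
the job is handed in; nothing more can be done
None
```

The bolt is pushed fully home to its hard stop, the catch has sprung back up and locked it, the arm is clear of everything, and the job was handed in about 11 s into the 32 s limit.

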